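Slide the holder frame along the rail into the loading pocket

ROBOT

A 6-joint arm with a two-finger parallel gripper is mounted at the origin on the work surface. World frame = base frame: x ahead of the robot, y to its left, z up, the work surface at z = 0. Lengths are in m, angles in rad, forces in N, time in s.
With the tool pointing down it reaches from about 0.3 to 0.825 m from the base axis. Payload 5.4 kg.
Tool frame: the origin (TCP) lies on the centre line of the jaws, within the pads' length; the fingertips stand 17 mm ahead of it and the grasp point (between the pads) lies 2 mm behind it; x points along the fingers, y is the direction in which the jaws open and shut, and the axes are right-handed (so a half turn about x gives the same grasp; the last joint's range is limited). The gripper opens to 92 mm and grips with 3 to 60 N. Pads are 20 mm wide; open, the fingers measure 128 mm over their backs; the gripper's body (75 mm by 189 mm) begins 69 mm behind the grasp point.
Start: joints at [-1.459, 0.158, 1.597, -0, 1.386, -0.21], TCP at [0.182, -0.545, 0.232] pointing down, gripper open.
Joint ranges: [-2.91, 2.91], [-0.94, 2.29], [0.18, 2.7], [-1.29, 4.43], [0.17, 2.64], [-3, 3]. Speed limits (rad/s): [2.57, 2.57, 3.14, 3.14, 3.14, 3.14].

INTERFACE

Orientations are given as a 3x3 rotation matrix whose columns are the frame's x, y, z axes.
In Python, from workcell import bot gives the robot as it stands. The module is installed in compiled form; this text tells all that it offers.
- The arm moves only by the tool arm_command, never from a script. Its argument "increments" is a list of rows, each an object of numbers: "x", "y", "z": the shift along the tool's x, y, z in cm; "wx", "wy", "wz": the turn, a rotation vector about the tool's x, y, z in degrees; "fingers": the opening, from 0 (shut) to 1 (fully open). In form: [{"x": .., "y": .., "z": .., "wx": .., "wy": .., "wz": .., "fingers": ..}, ...]. A call has 1 to 10 rows; each row shifts and turns the commanded pose from where the row before left it, along the tool's axes as they then stand; what a row does not reach is not made up. A row lasts 1/12 s, in which the tool goes at most 41.7 mm and 7.16 degrees, less where a joint would pass 70% of its speed; a pose out of reach is approached as far as the arm can. A call with a gripper value outside its range is refused whole. The fingers move at their own pace and stop on an object; "squeeze" is the grip in N (left out, the last holds). Time passes only in rows, so rows that do not move let the fingers close. It gives the time, the measured TCP pose, the force and the opening at its end, in the units of the state.
- bot.get_obs(): the state, without advancing time (a new reading comes with each control period).
- bot.grab_frame(name): name is "side" or "top"; returns (picture, depth): 400x640x3 uint8, red, green, blue; 400x640 float32, m along the optical axis (not along the pixel's ray), 0 where there is no reading.
- bot.calibration(name): a dict with "fx", "fy", "cx", "cy" (pixels), "R" (3x3) and "t" (3): a world point X has camera coordinates R X + t. Camera axes: x right, y down, z forward; pixel columns grow to the right and rows downward; lengths in m; the calibration is good to about 2 mm. A picture is of the moment at which its call begins. calibration takes no time and is no camera call.
- bot.finish_job(): hands the job in, once; it reports no verdict.
The state is a dict: "t": time; "joints": joint angles; "joint_velocities": joint speeds; "joint_torque": joint torques, N m; "position": TCP position; "tool_rot": TCP orientation; "ft_force": force on the tool from outside, world axes, zero at the start; "ft_torque": the same for the moment, N m; "finger_gap": finger opening in m.
Only numpy, scipy, OpenCV 4.12 (cv2) and the standard library are available. Lean on these libraries where they do the work, as an engineer would, in place of code of your own. Each camera call takes 0.05 s, during which the arm holds its last target.

TASK

The black slide-holder frame, the one with an open window, lies loose on the microscope's loading plate. With the fingertips push it flat against the long rail while it is still well short of the corner pocket, then slide it along the rail, keeping it against the rail, until it is fully home in the pocket against the end stop, and leave it there. Do not lift the frame off the plate, and leave everything else where it stands.

Things in the scene. Friction and masses are not known exactly. Their poses are not given: they have to be found in the camera images.
- frame: The slide-holder frame: loose flat black plastic frame, 66 mm (its x) by 84 mm (its y), 10 mm thick, about 70 g, with an open window 42 mm (x) by 60 mm (y) right through it (bars 12 mm wide). Origin at the window's centre, on the underside, z up. It starts on the plate, its rail-side bar about 45 to 80 mm from the rail, turned up to 0.35 rad from it.
- dock: The loading plate: fixed aluminium plate 240 mm (its x, -110 to +130) by 330 mm (its y, -170 to +160), 6 mm thick; origin on the bench, so its top is at z = 6 mm. +x points roughly away from the robot, +y roughly to its left, turned up to 0.3 rad. Steel walls 12 mm high (tops at z = 18 mm) stand on it: a rail, an end stop and a lip, which make the corner pocket.
- rail_face (a point): Middle of the foot of the rail's straight inner face, which looks to the plate's -x, at x = +65, y = -8 mm of the plate. The rail is 300 mm long along the plate's y and 12 mm thick.
- stop_face (a point): Foot of the end stop's inner face, which looks to the plate's -y, at y = +130 mm of the plate; the stop is a wall across the rail's left end, 12 mm thick.
- lip_face (a point): Foot of the lip's inner face, which looks to the rail (+x), at x = -5 mm of the plate; the lip runs parallel to the rail from y = 88 to 130 mm, 12 mm thick, and a short piece flares open from y = 90 back to 70 mm. The pocket between lip and rail is 70 mm wide for the 66 mm frame.
- pocket (a point): Where the frame's origin comes when it is fully home in the pocket, flat on the rail and on the stop: at x = +32, y = +88, z = +6 mm of the loading plate; the frame's 84 mm side then lies along the rail.
- blank: Bystander: a solid black insert without a window, 66 x 84 x 10 mm, lying on the bench beside the plate. Origin at the centre of its underside.
- dish: Bystander: closed glass petri dish, 90 mm across, 18 mm high, on the bench. Origin at the centre of its underside.
- jar: Bystander: specimen jar with white lid, 48 mm across, 55 mm high, on the bench. Origin at the centre of its underside.
- oil: Bystander: small oil bottle with black cap, 32 mm across, 65 mm high, on the bench. Origin at the centre of its underside.
- cap: Bystander: round black objective cap, 30 mm across, 22 mm high, standing on the loading plate on the near side of the pocket, outside the lip. Origin at the centre of its underside.
- cup: Bystander: small white sample cup, 30 mm across, 28 mm high, standing on the loading plate behind the rail. Origin at the centre of its underside.
There are look-alikes about, which are no part of the job. Leave any brown look-alike of the frame alone.

How it is judged:
On the way:
1. the frame lies flat against the rail (within 3 mm and 0.06 rad) while its centre is still at least 63 mm short of home (x of frame in the frame of dock above 0.029 m and angle between the x axis of frame and the x axis of dock, either way round below 0.06 rad and y of frame in the frame of dock between -0.15 and 0.025 m), for 0.1 s.
At the end, for the whole second after the job is handed in: The frame lies flat on the plate in the corner pocket, at rest, within 3 mm of both the rail and the end stop and within 0.05 rad of square, and no bystander has moved 15 mm (x of frame in the frame of dock between 0.029 and 0.036 m and y of frame in the frame of dock between 0.085 and 0.092 m and angle between the x axis of frame and the x axis of dock, either way round below 0.05 rad and z of frame in the frame of dock between 0.003 and 0.009 m and linear speed of frame below 0.01 m/s and distance of each of blank, dish, jar, oil, cap, cup from where it was at the start of the episode below 0.015 m); the robot touches nothing.
It fails at once if the frame is lifted more than 6 mm off the plate or tipped more than 0.15 rad (z of frame in the frame of dock above 0.012 m or angle between frame's own z axis and vertical above 0.15 rad).
It fails at once if the frame comes within 60 mm of home while it is more than 6 mm off the rail or turned more than 0.12 rad from it (y of frame in the frame of dock above 0.028 m and (x of frame in the frame of dock below 0.026 m or not (angle between the x axis of frame and the x axis of dock, either way round below 0.12 rad))).
It fails at once if another thing is pushed 15 mm or more from its place (distance of any of blank, dish, jar, oil, cap, cup from where it was at the start of the episode above 0.015 m).
It also fails if it takes over 42 s, if anything falls off the work surface, if the arm or the gripper's body presses on something with over 40 N, if the wrist force passes 120 N, or if a joint passes its speed limit or range.

## Working session

There is one attempt and no reset: what is moved stays moved. The work goes in short steps, Python scripts to look and compute and a tool call to move; the robot and the scene stay as the last step left them, time stands still between calls to the robot, and variables do not carry over. Pictures are saved under pics/ and viewed, and the job is handed in when it is done.

Besides the shell and the picture viewer there is one more tool, called after ">>>" as a command line: name --argument value ..., lists and objects as JSON in quotes. arm_command: Moves the arm, as the interface text tells. Its arguments: {"type":"object","properties":{"increments":{"type":"array"},"squeeze":{"type":"number"}},"required":["increments"]}

```bash
mkdir -p pics; python3 - <<'E'
from workcell import bot
import cv2,numpy as np
for n in("top","side"):
    p,d=bot.grab_frame(n); np.savez(f"pics/{n}0.npz",p=p,d=d)
    cv2.imwrite(f"pics/{n}0.png",p[:,:,::-1]); c=bot.calibration(n); print(n,c)
o=bot.get_obs(); print({k:np.round(v,3).tolist() for k,v in o.items()})
E
```

```text
top {'fx': 464.0821292405249, 'fy': 464.0821292405249, 'cx': 317.192039363149, 'cy': 205.5122945819616, 'R': array([[-0.01194911, -0.99973441,  0.01970628],
       [-0.99325117,  0.00959325, -0.11558585],
       [ 0.11536611, -0.02095443, -0.993102  ]]), 't': array([-0.01261864,  0.56785331,  1.20814228])}
side {'fx': 382.76584650807104, 'fy': 382.76584650807104, 'cx': 317.24092579989843, 'cy': 200.81181472161649, 'R': array([[-0.96470595, -0.26274309, -0.01756414],
       [-0.17142741,  0.67725532, -0.71549834],
       [ 0.19988765, -0.68723453, -0.69839361]]), 't': array([0.53681309, 0.1264983 , 0.79188377])}
{'t': 0.1, 'joints': [-1.459, 0.159, 1.598, 0.0, 1.386, -0.21], 'joint_velocities': [-0.001, -0.001, -0.003, -0.001, -0.001, -0.0], 'joint_torque': [-0.001, -38.651, -32.296, 0.07, 0.034, -0.0], 'position': [0.182, -0.545, 0.231], 'tool_rot': [[-0.0, 0.316, -0.949], [0.002, -0.949, -0.316], [-1.0, -0.002, -0.0]], 'ft_force': [0.358, 0.06, 0.236], 'ft_torque': [-0.023, 0.04, 0.004], 'finger_gap': 0.092}
```

View pics/top0.png

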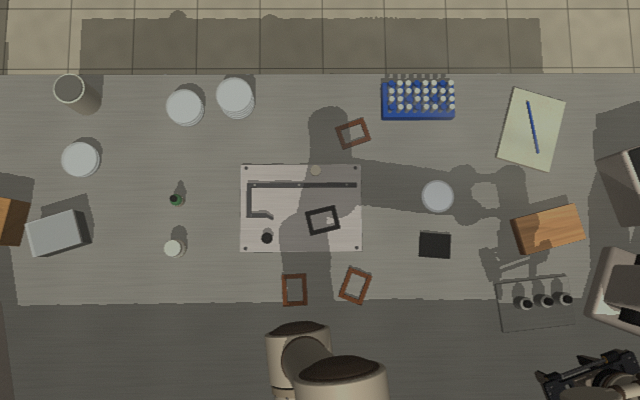

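View pics/side0.png

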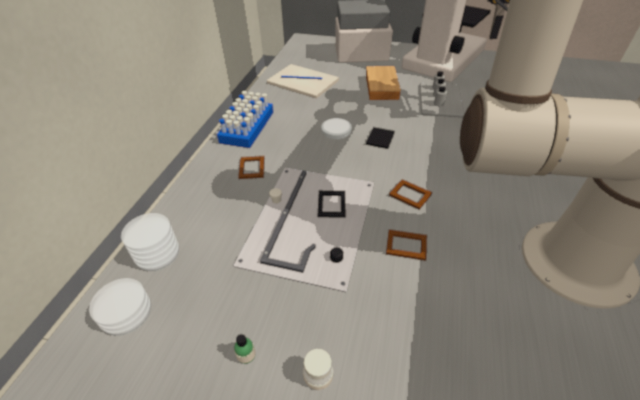

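The top view shows the plate (240–361, 164–251), the rail at row ~185, the stop at column ~248, the lip near (262,215), the cap at (267,238), the cup at (315,170) and the frame at (323,220). I'll zoom in next and measure.

```bash
python3 - <<'E'
import cv2,numpy as np
p=np.load("pics/top0.npz")["p"]
c=p[155:260,230:370,::-1]; cv2.imwrite("pics/z_top.png",cv2.resize(c,None,fx=5.6,fy=5.6,interpolation=cv2.INTER_CUBIC))
p=np.load("pics/side0.npz")["p"]
c=p[160:290,230:385,::-1]; cv2.imwrite("pics/z_side.png",cv2.resize(c,None,fx=4.5,fy=4.5,interpolation=cv2.INTER_CUBIC))
E
```

```text
(no output)
```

View pics/z_top.png

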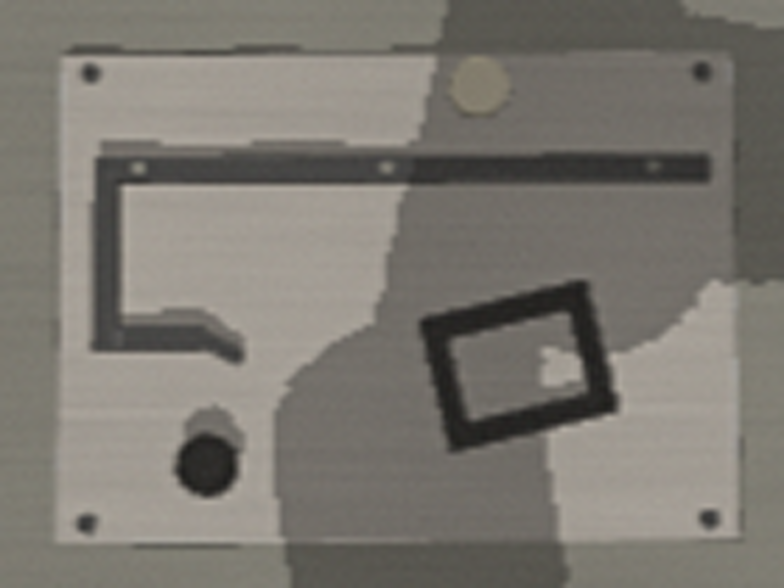

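View pics/z_side.png

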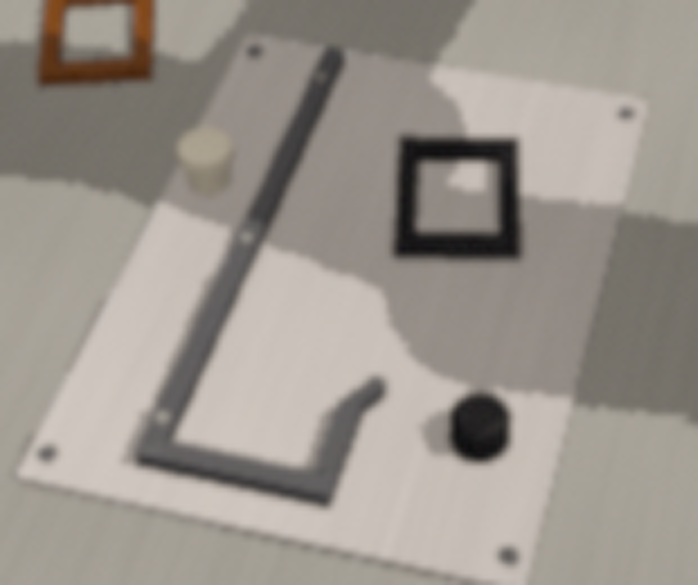

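```bash
cat > h.py <<'E'
import cv2,numpy as np
from workcell import bot
def ray(n,uv,z):
    c=bot.calibration(n); uv=np.atleast_2d(uv).astype(float)
    d=np.c_[(uv[:,0]-c["cx"])/c["fx"],(uv[:,1]-c["cy"])/c["fy"],np.ones(len(uv))]
    dw=d@c["R"]; o=-c["R"].T@c["t"]
    return (o+dw*((z-o[2])/dw[:,2])[:,None])[:,:2]
S=4
def comps(n,p,box,th,lo=0):
    x0,x1,y0,y1=box
    g=cv2.cvtColor(p,cv2.COLOR_RGB2GRAY)[y0:y1,x0:x1]
    g=cv2.resize(g,None,fx=S,fy=S,interpolation=cv2.INTER_CUBIC)
    m=((g<th)&(g>=lo)).astype(np.uint8)
    cs,_=cv2.findContours(m,cv2.RETR_EXTERNAL,cv2.CHAIN_APPROX_NONE)
    return [ (c[:,0]+.5)/S-.5+np.array([x0,y0]) for c in cs if cv2.contourArea(c)>S*S*20]
def rect(pts):
    r=cv2.minAreaRect((pts*1000).astype(np.float32)); return r,cv2.boxPoints(r)
E
python3 - <<'E'
from h import *
for n,box in(("top",(230,370,155,260)),("side",(230,385,165,290))):
    p=np.load(f"pics/{n}0.npz")["p"]
    for th in (55,95):
        print(n,th)
        for c in comps(n,p,box,th):
            w=ray(n,c,.018 if th==95 else .016); r,b=rect(w)
            print(len(c),c.mean(0).round(1),np.round(r[0],1),np.round(r[1],1),np.round(r[2],2),np.round(b,0).tolist())
# plate corners from zoom pictures
def pk(zs,x0,y0,f): return np.array(zs)/f-.5+np.array([x0,y0])+.5/f
P=pk([(62,55),(733,55),(55,542),(741,540)],230,155,5.6)
D=np.array([(130,160),(130,-170),(-110,160),(-110,-170)])/1000
wt=pk([(120,185),(711,183)],230,155,5.6)
D=np.r_[D,np.array([(65,130),(65,-158)])/1000]
W=np.r_[ray("top",P,.006),ray("top",wt,.018)]
def fit(D,W):
    dc,wc=D.mean(0),W.mean(0); H=(D-dc).T@(W-wc); th=np.arctan2(H[0,1]-H[1,0],H[0,0]+H[1,1])
    R=np.array([[np.cos(th),-np.sin(th)],[np.sin(th),np.cos(th)]]); return th,R,wc-R@dc
th,R,t=fit(D,W); print("dock top",th,t,((W-D@R.T-t)*1000).round(1).tolist())
P2=pk([(245,35),(647,100),(18,475)],230,160,4.5)
D2=np.array([(130,-170),(-110,-170),(130,160)])/1000
w2=pk([(173,440)],230,160,4.5); D2=np.r_[D2,[[.065,.130]]]
W2=np.r_[ray("side",P2,.006),ray("side",w2,.018)]
th,R,t=fit(D2,W2); print("dock side",th,t,((W2-D2@R.T-t)*1000).round(1).tolist())
E
```

```text
top 55
114 [266.5 237.6] [484.5 118. ] [26.8 27. ] 68.9 [[467.0, 110.0], [492.0, 101.0], [502.0, 126.0], [477.0, 135.0]]
410 [322.  219.8] [530.7 -31.8] [65.1 82.4] 13.0 [[490.0, 1.0], [508.0, -79.0], [572.0, -65.0], [553.0, 16.0]]
87 [351.5 184.7] [ 626.2 -113.1] [23.2  9.7] 89.49 [[621.0, -125.0], [631.0, -125.0], [631.0, -102.0], [621.0, -101.0]]
391 [323.9 184.6] [626.8 -39.7] [ 10.7 119.3] 0.63 [[621.0, 20.0], [622.0, -99.0], [633.0, -99.0], [632.0, 20.0]]
top 95
447 [305.5 255.5] [435.9  13.1] [134.3  21.9] 89.32 [[424.0, -54.0], [446.0, -54.0], [448.0, 80.0], [426.0, 80.0]]
129 [266.6 237.4] [484.4 117.6] [29.8 30.1] 69.44 [[465.0, 109.0], [493.0, 98.0], [504.0, 126.0], [476.0, 137.0]]
428 [321.9 219.9] [530.4 -31.6] [69.3 87.4] 12.9 [[487.0, 3.0], [506.0, -82.0], [574.0, -66.0], [554.0, 19.0]]
1309 [287.4 192. ] [584.2  22.8] [299.5 102.3] 89.51 [[532.0, -127.0], [634.0, -127.0], [637.0, 172.0], [534.0, 173.0]]
331 [262.3 163.6] [686.3 129.5] [112.3   3.5] 89.55 [[684.0, 73.0], [688.0, 73.0], [688.0, 186.0], [685.0, 186.0]]
923 [345.2 169.9] [671.2 -95.4] [220.  115.1] 55.61 
[... 652 characters left out ...]
2 [309.5 250.8] [540.  123.5] [34.7  8.5] 75.22 [[531.0, 108.0], [540.0, 106.0], [549.0, 139.0], [540.0, 141.0]]
417 [331.1 204. ] [528.6 -26. ] [65.4 90.9] 12.76 [[487.0, 11.0], [507.0, -78.0], [571.0, -63.0], [550.0, 26.0]]
685 [286.3 211.5] [624.4  11.7] [ 14.2 278.2] 0.01 [[617.0, 151.0], [617.0, -127.0], [632.0, -127.0], [632.0, 151.0]]
349 [250.6 172.6] [757.7 -88.9] [68.6 58.1] 16.72 [[717.0, -71.0], [733.0, -127.0], [799.0, -107.0], [782.0, -51.0]]
dock top -0.007322530302264944 [0.55563649 0.03073221] [[-0.1, 0.2], [-0.2, -0.3], [1.7, 0.1], [1.2, -0.5], [-1.6, -0.4], [-1.0, 0.8]]
dock side 0.00474941561145945 [0.5547035  0.03081612] [[0.2, 0.2], [0.8, 1.1], [0.5, -1.5], [-1.4, 0.3]]
```

>>> arm_command --increments '[{"wx":5.4,"fingers":0.11},{"y":-2.3,"z":-2.5},{"y":-2.3,"z":-2.5},{"y":-2.3,"z":-2.5},{"y":-2.3,"z":-2.5},{"y":-2.3,"z":-2.5},{"y":-2.3,"z":-2.5},{"y":-2.3,"z":-2.5},{"y":-2.3,"z":-2.5},{"y":-2.3,"z":-2.5}]' --squeeze 10

```text
validation failed for argument at $.in...
```

>>> arm_command --increments '[{"y":-2.3,"z":-2.5},{"y":-2.3,"z":-2.5},{"y":-2.3,"z":-2.5},{"y":-2.3,"z":-2.5},{"y":-2.3,"z":-2.5},{"y":-2.3,"z":-2.5},{"y":-2.3,"z":-2.5},{"y":-2.3,"z":-2.5},{},{}]'

```text
validation failed for argument at $.in...
```

```bash
cat > tgt.py <<'E'
import sys
from h import *
o=bot.get_obs(); R=np.array(o["tool_rot"]); p=np.array(o["position"])
T=np.array([float(a) for a in sys.argv[1:4]])
print(round(o["t"],2),p.round(4),"yaw_y",np.degrees(np.arctan2(R[1,1],R[0,1])).round(2),"F",np.round(o["ft_force"],1),"gap",round(float(o["finger_gap"]),4),"cm tool delta",(R.T@(T-p)*100).round(2), R[2].round(4))
E
python3 tgt.py 0.5305 -0.031 0.1
```

```text
0.1 [ 0.1818 -0.545   0.2307] yaw_y -71.56 F [0.4 0.1 0.2] gap 0.0921 cm tool delta [ 13.15 -37.71 -49.33] [-1.0e+00 -1.7e-03 -4.0e-04]
```

>>> arm_command --increments '[{"x":0,"y":0,"z":0,"wx":5.4,"wy":0,"wz":0,"fingers":0.11},{"x":0,"y":-2.3,"z":-2.5,"wx":0,"wy":0,"wz":0,"fingers":0.11},{"x":0,"y":-2.3,"z":-2.5,"wx":0,"wy":0,"wz":0,"fingers":0.11}]' --squeeze 10

```text
t: 0.35
position: [0.2197, -0.4891, 0.2308]
tool_rot: [[-0.0, 0.223, -0.975], [0.001, -0.975, -0.223], [-1.0, -0.001, -0.0]]
ft_force: [0.3, 0.9, 0.6]
finger_gap: 0.0736
```

>>> arm_command --increments '[{"x":0,"y":-2.3,"z":-2.5,"wx":0,"wy":0,"wz":0,"fingers":0.11},{"x":0,"y":-2.3,"z":-2.5,"wx":0,"wy":0,"wz":0,"fingers":0.11},{"x":0,"y":-2.3,"z":-2.5,"wx":0,"wy":0,"wz":0,"fingers":0.11},{"x":0,"y":-2.3,"z":-2.5,"wx":0,"wy":0,"wz":0,"fingers":0.11},{"x":0,"y":-2.3,"z":-2.5,"wx":0,"wy":0,"wz":0,"fingers":0.11},{"x":0,"y":-2.3,"z":-2.5,"wx":0,"wy":0,"wz":0,"fingers":0.11},{"x":0,"y":-2.3,"z":-2.5,"wx":0,"wy":0,"wz":0,"fingers":0.11},{"x":0,"y":-2.3,"z":-2.5,"wx":0,"wy":0,"wz":0,"fingers":0.11}]'

```text
t: 1.02
position: [0.374, -0.2633, 0.2313]
tool_rot: [[-0.0, 0.225, -0.974], [0.0, -0.974, -0.225], [-1.0, -0.0, 0.0]]
ft_force: [0.5, -0.1, 0.1]
finger_gap: 0.0209
```

>>> arm_command --increments '[{"x":0,"y":-2.3,"z":-2.5,"wx":0,"wy":0,"wz":0,"fingers":0.11},{"x":0,"y":-2.3,"z":-2.5,"wx":0,"wy":0,"wz":0,"fingers":0.11},{"x":0,"y":-2.3,"z":-2.5,"wx":0,"wy":0,"wz":0,"fingers":0.11},{"x":0,"y":-2.3,"z":-2.5,"wx":0,"wy":0,"wz":0,"fingers":0.11},{"x":0,"y":-2.3,"z":-2.5,"wx":0,"wy":0,"wz":0,"fingers":0.11},{"x":0,"y":-2.3,"z":-2.5,"wx":0,"wy":0,"wz":0,"fingers":0.11},{"x":0,"y":-2.3,"z":-2.5,"wx":0,"wy":0,"wz":0,"fingers":0.11},{"x":0,"y":-0.5,"z":-0.5,"wx":0,"wy":0,"wz":0,"fingers":0.11},{"x":0,"y":0,"z":0,"wx":0,"wy":0,"wz":0,"fingers":0.11}]'

```text
t: 1.77
position: [0.5117, -0.0609, 0.231]
tool_rot: [[-0.001, 0.229, -0.973], [0.001, -0.973, -0.229], [-1.0, -0.001, 0.001]]
ft_force: [-0.7, -0.3, -0.3]
finger_gap: 0.0099
```

```bash
python3 tgt.py 0.5305 -0.031 0.1
```

```text
1.77 [ 0.5117 -0.0609  0.231 ] yaw_y -76.76 F [-0.7 -0.3 -0.3] gap 0.0099 cm tool delta [13.1  -2.47 -2.53] [-1.e+00 -8.e-04  9.e-04]
```

Over the frame next, going down to a hover at z ≈ 0.06 (tips at 0.043).

>>> arm_command --increments '[{"x":0,"y":-1.2,"z":-1.3,"wx":0,"wy":0,"wz":0,"fingers":0.11},{"x":0,"y":-1.2,"z":-1.2,"wx":0,"wy":0,"wz":0,"fingers":0.11},{"x":3.5,"y":0,"z":0,"wx":0,"wy":0,"wz":0,"fingers":0.11},{"x":3.5,"y":0,"z":0,"wx":0,"wy":0,"wz":0,"fingers":0.11},{"x":3.5,"y":0,"z":0,"wx":0,"wy":0,"wz":0,"fingers":0.11},{"x":3.5,"y":0,"z":0,"wx":0,"wy":0,"wz":0,"fingers":0.11},{"x":2.8,"y":0,"z":0,"wx":0,"wy":0,"wz":0,"fingers":0.11},{"x":0,"y":0,"z":0,"wx":0,"wy":0,"wz":0,"fingers":0.11},{"x":0,"y":0,"z":0,"wx":0,"wy":0,"wz":0,"fingers":0.11}]'

```text
t: 2.52
position: [0.5287, -0.0344, 0.0626]
tool_rot: [[-0.004, 0.224, -0.975], [0.001, -0.975, -0.224], [-1.0, -0.002, 0.004]]
ft_force: [-1.0, 0.1, 0.4]
finger_gap: 0.0102
```

```bash
python3 tgt.py 0.5305 -0.031 0.026; python3 - <<'E'
from h import *
p,d=bot.grab_frame("side"); np.savez("pics/side1.npz",p=p,d=d)
cv2.imwrite("pics/z_side1.png",cv2.resize(p[130:290,230:430,::-1],None,fx=3.7,fy=3.7,interpolation=cv2.INTER_CUBIC))
E
```

```text
2.52 [ 0.5287 -0.0344  0.0626] yaw_y -77.04 F [-1.   0.1  0.4] gap 0.0102 cm tool delta [ 3.66 -0.29 -0.27] [-1.     -0.0017  0.0035]
```

View pics/z_side1.png

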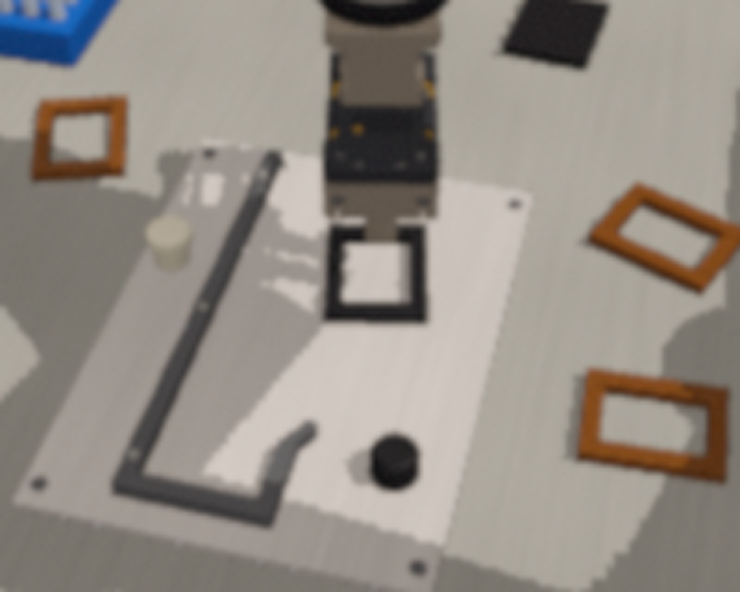

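The side view shows the gripper above the window, zoomed around (380,235), lined up with the frame. The window spans about (340–410, 245–303). I'll centre it and go down.

>>> arm_command --increments '[{"x":0,"y":-0.3,"z":-0.2,"wx":0,"wy":0,"wz":0,"fingers":0.11},{"x":1.0,"y":0,"z":0,"wx":0,"wy":0,"wz":0,"fingers":0.11},{"x":1.0,"y":0,"z":0,"wx":0,"wy":0,"wz":0,"fingers":0.11},{"x":0.8,"y":0,"z":0,"wx":0,"wy":0,"wz":0,"fingers":0.11},{"x":0.8,"y":0,"z":0,"wx":0,"wy":0,"wz":0,"fingers":0.11},{"x":0,"y":0,"z":0,"wx":0,"wy":0,"wz":0,"fingers":0.11},{"x":0,"y":0,"z":0,"wx":0,"wy":0,"wz":0,"fingers":0.11}]'

```text
t: 3.15
position: [0.5309, -0.0301, 0.0267]
tool_rot: [[-0.002, 0.226, -0.974], [0.001, -0.974, -0.226], [-1.0, -0.001, 0.002]]
ft_force: [0.2, 0.8, -0.3]
finger_gap: 0.0101
```

```bash
python3 tgt.py 0.5305 -0.031 0.026; python3 - <<'E'
from h import *
p,d=bot.grab_frame("side"); np.savez("pics/side2.npz",p=p,d=d)
cv2.imwrite("pics/z_side2.png",cv2.resize(p[130:290,230:430,::-1],None,fx=3.7,fy=3.7,interpolation=cv2.INTER_CUBIC))
E
```

```text
3.15 [ 0.5309 -0.0301  0.0267] yaw_y -76.96 F [ 0.2  0.8 -0.3] gap 0.0101 cm tool delta [0.07 0.08 0.06] [-1.0e+00 -9.0e-04  1.7e-03]
```

View pics/z_side2.png

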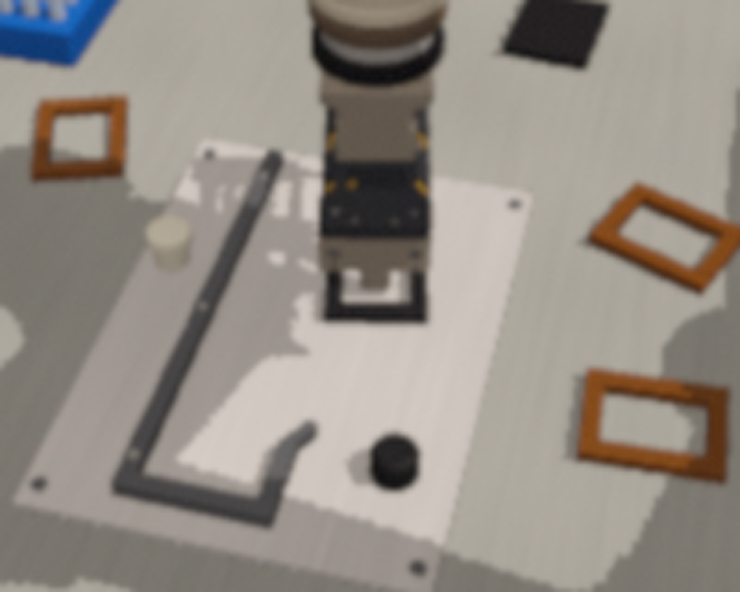

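>>> arm_command --increments '[{"x":0.2,"y":0,"z":0,"wx":0,"wy":0,"wz":0,"fingers":0.196},{"x":0,"y":0,"z":-0.5,"wx":0,"wy":0,"wz":0,"fingers":0.196},{"x":0,"y":0,"z":-0.5,"wx":0,"wy":0,"wz":0,"fingers":0.196},{"x":0,"y":0,"z":-0.5,"wx":2.2,"wy":0,"wz":0,"fingers":0.196},{"x":0,"y":0,"z":-0.5,"wx":2.2,"wy":0,"wz":0,"fingers":0.196},{"x":0,"y":0,"z":-0.6,"wx":2.2,"wy":0,"wz":0,"fingers":0.196},{"x":0,"y":0,"z":-0.6,"wx":2.2,"wy":0,"wz":0,"fingers":0.196},{"x":0,"y":0,"z":-0.6,"wx":2.2,"wy":0,"wz":0,"fingers":0.196},{"x":0,"y":0,"z":-0.6,"wx":2.2,"wy":0,"wz":0,"fingers":0.196},{"x":0,"y":0,"z":-0.6,"wx":0,"wy":0,"wz":0,"fingers":0.196}]'

```text
t: 4.03
position: [0.5819, -0.0236, 0.0258]
tool_rot: [[0.0, -0.004, -1.0], [-0.0, -1.0, 0.004], [-1.0, 0.0, -0.0]]
ft_force: [-0.7, -0.6, 0.5]
finger_gap: 0.0182
```

```bash
python3 tgt.py 0.598 -0.026 0.025; python3 - <<'E'
from h import *
p,d=bot.grab_frame("side"); np.savez("pics/side3.npz",p=p,d=d)
cv2.imwrite("pics/z_side3.png",cv2.resize(p[130:290,230:430,::-1],None,fx=3.7,fy=3.7,interpolation=cv2.INTER_CUBIC))
E
```

```text
4.03 [ 0.5819 -0.0236  0.0258] yaw_y -90.2 F [-0.7 -0.6  0.5] gap 0.0182 cm tool delta [ 0.08  0.23 -1.61] [-1.e+00  1.e-04 -4.e-04]
```

View pics/z_side3.png

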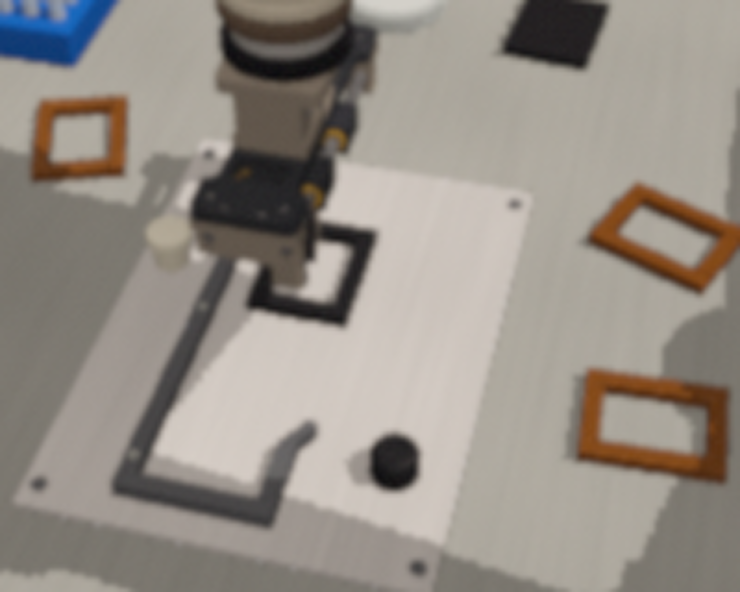

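The frame has turned square to the rail and lies about 15 mm from it; in the zoom its lower-left corner is at (250,300). I'll push it on until it touches.

>>> arm_command --increments '[{"x":0,"y":0,"z":-0.5,"wx":0,"wy":0,"wz":0,"fingers":0.196},{"x":0,"y":0,"z":-0.5,"wx":0,"wy":0,"wz":0,"fingers":0.196},{"x":0,"y":0,"z":-0.3,"wx":0,"wy":0,"wz":0,"fingers":0.196},{"x":0,"y":0,"z":0,"wx":0,"wy":0,"wz":0,"fingers":0.196}]'

```text
t: 4.42
position: [0.5948, -0.0239, 0.0258]
tool_rot: [[0.001, -0.003, -1.0], [-0.0, -1.0, 0.003], [-1.0, 0.0, -0.001]]
ft_force: [0.2, -0.1, -0.0]
finger_gap: 0.018
```

>>> arm_command --increments '[{"x":0,"y":0,"z":-0.2,"wx":0,"wy":0,"wz":0,"fingers":0.196},{"x":0,"y":0,"z":0,"wx":0,"wy":0,"wz":0,"fingers":0.196}]'

```text
t: 4.58
position: [0.5962, -0.0238, 0.0256]
tool_rot: [[0.0, -0.003, -1.0], [0.0, -1.0, 0.003], [-1.0, -0.0, -0.0]]
ft_force: [0.2, -0.3, -0.2]
finger_gap: 0.0179
```

>>> arm_command --increments '[{"x":0,"y":0,"z":-0.15,"wx":0,"wy":0,"wz":0,"fingers":0.196},{"x":0,"y":0,"z":0,"wx":0,"wy":0,"wz":0,"fingers":0.196}]'

```text
t: 4.75
position: [0.5976, -0.0238, 0.0256]
tool_rot: [[0.0, -0.003, -1.0], [0.0, -1.0, 0.003], [-1.0, -0.0, -0.0]]
ft_force: [-0.5, 0.2, 0.3]
finger_gap: 0.0181
```

>>> arm_command --increments '[{"x":0,"y":0,"z":-0.15,"wx":0,"wy":0,"wz":0,"fingers":0.196},{"x":0,"y":0,"z":0,"wx":0,"wy":0,"wz":0,"fingers":0.196}]'

```text
t: 4.92
position: [0.599, -0.0238, 0.0255]
tool_rot: [[-0.0, -0.003, -1.0], [0.0, -1.0, 0.003], [-1.0, -0.0, 0.0]]
ft_force: [-0.2, 0.5, 0.4]
finger_gap: 0.018
```

>>> arm_command --increments '[{"x":0,"y":0,"z":-0.15,"wx":0,"wy":0,"wz":0,"fingers":0.196},{"x":0,"y":0,"z":0,"wx":0,"wy":0,"wz":0,"fingers":0.196}]'

```text
t: 5.08
position: [0.5992, -0.0238, 0.0254]
tool_rot: [[-0.004, -0.002, -1.0], [0.0, -1.0, 0.002], [-1.0, -0.0, 0.004]]
ft_force: [-6.4, 1.0, 4.5]
finger_gap: 0.018
```

```bash
python3 tgt.py 0.598 -0.026 0.025; cat > look.py <<'E'
import sys
from h import *
k=sys.argv[1]
p,d=bot.grab_frame("side"); np.savez(f"pics/side{k}.npz",p=p,d=d)
cv2.imwrite(f"pics/z_side{k}.png",cv2.resize(p[170:290,230:380,::-1],None,fx=5,fy=5,interpolation=cv2.INTER_CUBIC))
E
python3 look.py 4
```

```text
5.08 [ 0.5992 -0.0238  0.0254] yaw_y -90.14 F [-6.4  1.   4.5] gap 0.018 cm tool delta [0.04 0.22 0.12] [-1.0e+00 -2.0e-04  3.8e-03]
```

View pics/z_side4.png

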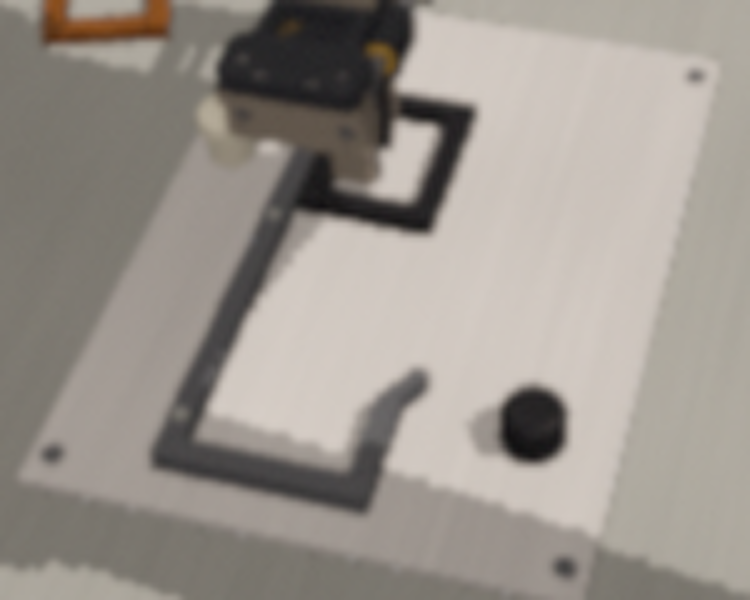

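The frame lies flat on the rail: contact force is 6 N and the rail-side bar meets the rail at zoom (310,185). Next I'll slide along +y (tool −y) and watch the press force.

>>> arm_command --increments '[{"x":0,"y":-0.5,"z":0,"wx":0,"wy":0,"wz":0,"fingers":0.196},{"x":0,"y":-0.5,"z":0,"wx":0,"wy":0,"wz":0,"fingers":0.196},{"x":0,"y":-0.5,"z":0,"wx":0,"wy":0,"wz":0,"fingers":0.196},{"x":0,"y":-0.5,"z":0,"wx":0,"wy":0,"wz":0,"fingers":0.196}]'

```text
t: 5.47
position: [0.5992, -0.0042, 0.025]
tool_rot: [[-0.003, -0.003, -1.0], [-0.001, -1.0, 0.003], [-1.0, 0.001, 0.003]]
ft_force: [-3.9, -2.7, 0.5]
finger_gap: 0.018
```

>>> arm_command --increments '[{"x":0,"y":-0.5,"z":0,"wx":0,"wy":0,"wz":0,"fingers":0.196},{"x":0,"y":-0.5,"z":0,"wx":0,"wy":0,"wz":0,"fingers":0.196},{"x":0,"y":-0.5,"z":0,"wx":0,"wy":0,"wz":0,"fingers":0.196},{"x":0,"y":-0.5,"z":0,"wx":0,"wy":0,"wz":0,"fingers":0.196}]'

```text
t: 5.8
position: [0.5993, 0.0159, 0.025]
tool_rot: [[-0.003, -0.003, -1.0], [-0.001, -1.0, 0.003], [-1.0, 0.001, 0.003]]
ft_force: [-4.3, -2.4, 2.0]
finger_gap: 0.018
```

```bash
python3 tgt.py 0.5992 0.1216 0.025; python3 look.py 5
```

```text
5.8 [0.5993 0.0159 0.025 ] yaw_y -90.15 F [-4.3 -2.4  2. ] gap 0.018 cm tool delta [-1.000e-02 -1.057e+01  4.000e-02] [-1.      0.001   0.0034]
```

View pics/z_side5.png

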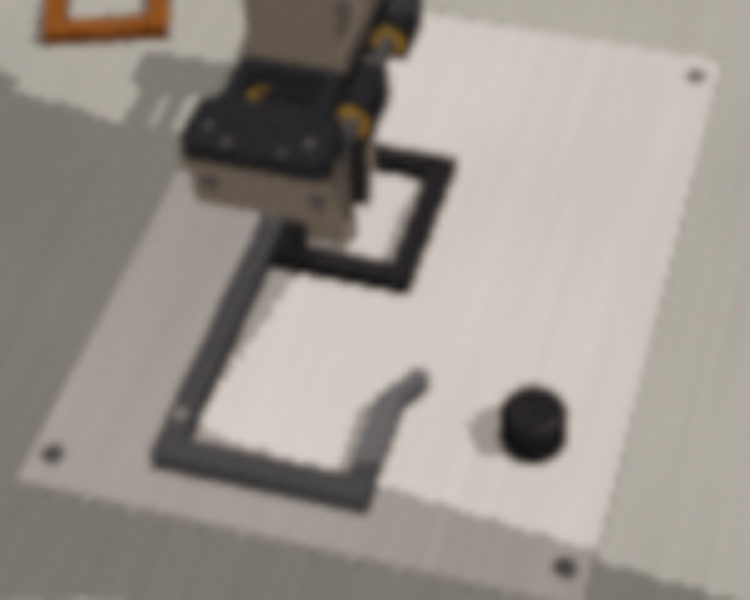

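The frame is moving square along the rail, with the press steady at 4 N and the leading contact at 2.4 N. I'll carry on the same way.

>>> arm_command --increments '[{"x":0,"y":-0.5,"z":-0.03,"wx":0,"wy":0,"wz":0,"fingers":0.196},{"x":0,"y":-0.5,"z":0,"wx":0,"wy":0,"wz":0,"fingers":0.196},{"x":0,"y":-0.5,"z":0,"wx":0,"wy":0,"wz":0,"fingers":0.196},{"x":0,"y":-0.5,"z":0,"wx":0,"wy":0,"wz":0,"fingers":0.196},{"x":0,"y":-0.5,"z":0,"wx":0,"wy":0,"wz":0,"fingers":0.196},{"x":0,"y":-0.5,"z":0,"wx":0,"wy":0,"wz":0,"fingers":0.196}]'

```text
t: 6.35
position: [0.5994, 0.0456, 0.025]
tool_rot: [[-0.004, -0.003, -1.0], [-0.001, -1.0, 0.003], [-1.0, 0.001, 0.004]]
ft_force: [-6.3, -3.7, 2.7]
finger_gap: 0.0179
```

>>> arm_command --increments '[{"x":0,"y":-0.5,"z":0,"wx":0,"wy":0,"wz":0,"fingers":0.196},{"x":0,"y":-0.5,"z":0,"wx":0,"wy":0,"wz":0,"fingers":0.196},{"x":0,"y":-0.5,"z":0,"wx":0,"wy":0,"wz":0,"fingers":0.196},{"x":0,"y":-0.5,"z":0,"wx":0,"wy":0,"wz":0,"fingers":0.196}]'

```text
t: 6.68
position: [0.5995, 0.0656, 0.0249]
tool_rot: [[-0.004, -0.003, -1.0], [-0.001, -1.0, 0.003], [-1.0, 0.001, 0.004]]
ft_force: [-5.0, -4.7, 1.6]
finger_gap: 0.018
```

```bash
python3 tgt.py 0.5992 0.1216 0.025; python3 look.py 6
```

```text
6.68 [0.5995 0.0656 0.0249] yaw_y -90.15 F [-5.  -4.7  1.6] gap 0.018 cm tool delta [-0.01 -5.6   0.04] [-1.      0.0013  0.0041]
```

View pics/z_side6.png

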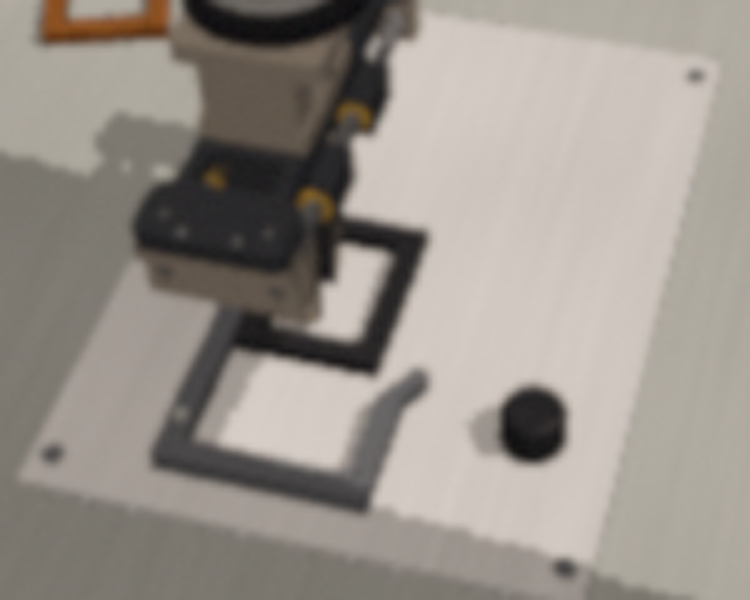

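The frame is still square on the rail and about to pass the lip flare; its leading corner is at zoom (375,370). About 5.6 cm remain.

>>> arm_command --increments '[{"x":0,"y":-0.5,"z":0,"wx":0,"wy":0,"wz":0,"fingers":0.196},{"x":0,"y":-0.5,"z":0,"wx":0,"wy":0,"wz":0,"fingers":0.196},{"x":0,"y":-0.5,"z":0,"wx":0,"wy":0,"wz":0,"fingers":0.196},{"x":0,"y":-0.5,"z":0,"wx":0,"wy":0,"wz":0,"fingers":0.196},{"x":0,"y":-0.5,"z":0,"wx":0,"wy":0,"wz":0,"fingers":0.196},{"x":0,"y":-0.5,"z":0,"wx":0,"wy":0,"wz":0,"fingers":0.196}]'

```text
t: 7.23
position: [0.5996, 0.0957, 0.0249]
tool_rot: [[-0.004, -0.003, -1.0], [-0.001, -1.0, 0.003], [-1.0, 0.001, 0.004]]
ft_force: [-5.5, -4.3, 1.6]
finger_gap: 0.0182
```

>>> arm_command --increments '[{"x":0,"y":-0.5,"z":0,"wx":0,"wy":0,"wz":0,"fingers":0.196},{"x":0,"y":-0.5,"z":0,"wx":0,"wy":0,"wz":0,"fingers":0.196},{"x":0,"y":-0.5,"z":0,"wx":0,"wy":0,"wz":0,"fingers":0.196},{"x":0,"y":-0.4,"z":0,"wx":0,"wy":0,"wz":0,"fingers":0.196},{"x":0,"y":0,"z":0,"wx":0,"wy":0,"wz":0,"fingers":0.196}]'

```text
t: 7.65
position: [0.5996, 0.1154, 0.0249]
tool_rot: [[-0.004, -0.002, -1.0], [-0.0, -1.0, 0.002], [-1.0, 0.0, 0.004]]
ft_force: [-5.8, -0.7, 0.9]
finger_gap: 0.018
```

>>> arm_command --increments '[{"x":0,"y":-0.3,"z":0,"wx":0,"wy":0,"wz":0,"fingers":0.196},{"x":0,"y":0,"z":0,"wx":0,"wy":0,"wz":0,"fingers":0.196}]'

```text
t: 7.82
position: [0.5997, 0.1181, 0.0248]
tool_rot: [[-0.004, -0.002, -1.0], [-0.001, -1.0, 0.002], [-1.0, 0.001, 0.004]]
ft_force: [-4.8, -1.3, 1.3]
finger_gap: 0.0183
```

>>> arm_command --increments '[{"x":0,"y":-0.2,"z":0,"wx":0,"wy":0,"wz":0,"fingers":0.196},{"x":0,"y":0,"z":0,"wx":0,"wy":0,"wz":0,"fingers":0.196}]'

```text
t: 7.98
position: [0.5997, 0.1199, 0.0249]
tool_rot: [[-0.004, -0.003, -1.0], [-0.001, -1.0, 0.003], [-1.0, 0.001, 0.004]]
ft_force: [-4.2, -2.1, 1.2]
finger_gap: 0.0181
```

>>> arm_command --increments '[{"x":0,"y":-0.2,"z":0,"wx":0,"wy":0,"wz":0,"fingers":0.196},{"x":0,"y":0,"z":0,"wx":0,"wy":0,"wz":0,"fingers":0.196}]'

```text
t: 8.15
position: [0.5997, 0.1218, 0.0248]
tool_rot: [[-0.004, -0.003, -1.0], [-0.001, -1.0, 0.003], [-1.0, 0.001, 0.004]]
ft_force: [-4.5, -2.6, 1.0]
finger_gap: 0.018
```

>>> arm_command --increments '[{"x":0,"y":-0.15,"z":0,"wx":0,"wy":0,"wz":0,"fingers":0.196},{"x":0,"y":0,"z":0,"wx":0,"wy":0,"wz":0,"fingers":0.196}]'

```text
t: 8.32
position: [0.5996, 0.1232, 0.0248]
tool_rot: [[-0.004, -0.003, -1.0], [-0.001, -1.0, 0.003], [-1.0, 0.001, 0.004]]
ft_force: [-4.8, -3.3, 1.4]
finger_gap: 0.018
```

```bash
python3 tgt.py 0.5992 0.1216 0.025; python3 look.py 7
```

```text
8.32 [0.5996 0.1232 0.0248] yaw_y -90.15 F [-4.8 -3.3  1.4] gap 0.018 cm tool delta [-0.02  0.16  0.04] [-1.     0.001  0.004]
```

View pics/z_side7.png

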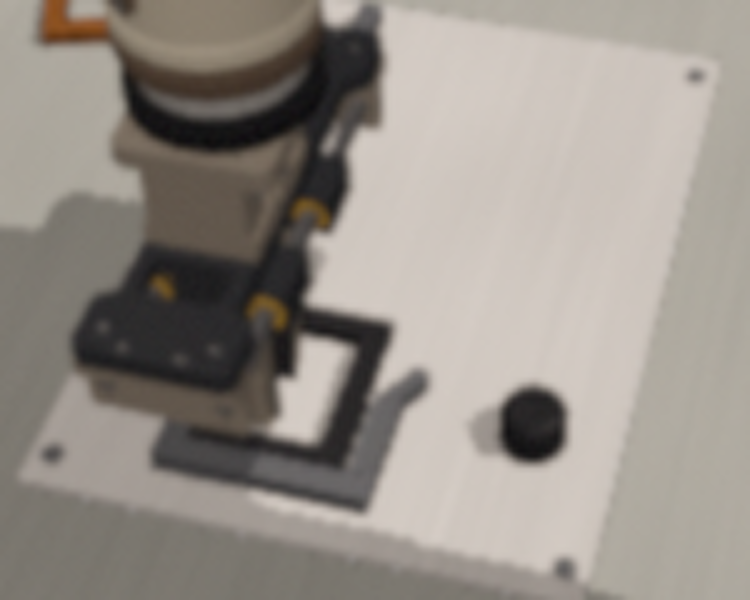

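The frame is inside the pocket and nearly on the stop, but the force hasn't jumped yet. I'll go on in small steps.

>>> arm_command --increments '[{"x":0,"y":-0.15,"z":0,"wx":0,"wy":0,"wz":0,"fingers":0.196},{"x":0,"y":0,"z":0,"wx":0,"wy":0,"wz":0,"fingers":0.196}]'

```text
t: 8.53
position: [0.5997, 0.1247, 0.0247]
tool_rot: [[-0.004, -0.003, -1.0], [-0.001, -1.0, 0.003], [-1.0, 0.001, 0.004]]
ft_force: [-5.4, -3.3, 0.4]
finger_gap: 0.018
```

>>> arm_command --increments '[{"x":0,"y":-0.15,"z":0,"wx":0,"wy":0,"wz":0,"fingers":0.196},{"x":0,"y":0,"z":0,"wx":0,"wy":0,"wz":0,"fingers":0.196}]'

```text
t: 8.7
position: [0.5996, 0.1263, 0.0247]
tool_rot: [[-0.004, -0.003, -1.0], [-0.001, -1.0, 0.003], [-1.0, 0.001, 0.004]]
ft_force: [-3.9, -2.7, 0.5]
finger_gap: 0.0178
```

>>> arm_command --increments '[{"x":0,"y":-0.15,"z":0,"wx":0,"wy":0,"wz":0,"fingers":0.196},{"x":0,"y":0,"z":0,"wx":0,"wy":0,"wz":0,"fingers":0.196}]'

```text
t: 8.87
position: [0.5997, 0.1272, 0.0247]
tool_rot: [[-0.004, -0.002, -1.0], [-0.002, -1.0, 0.002], [-1.0, 0.002, 0.004]]
ft_force: [-5.1, -4.4, 0.7]
finger_gap: 0.0181
```

>>> arm_command --increments '[{"x":0,"y":-0.15,"z":0,"wx":0,"wy":0,"wz":0,"fingers":0.196},{"x":0,"y":0,"z":0,"wx":0,"wy":0,"wz":0,"fingers":0.196}]'

```text
t: 9.03
position: [0.5997, 0.1274, 0.0247]
tool_rot: [[-0.004, -0.002, -1.0], [-0.004, -1.0, 0.002], [-1.0, 0.004, 0.004]]
ft_force: [-4.9, -9.3, 1.3]
finger_gap: 0.0179
```

```bash
python3 look.py 8
```

```text
(no output)
```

View pics/z_side8.png

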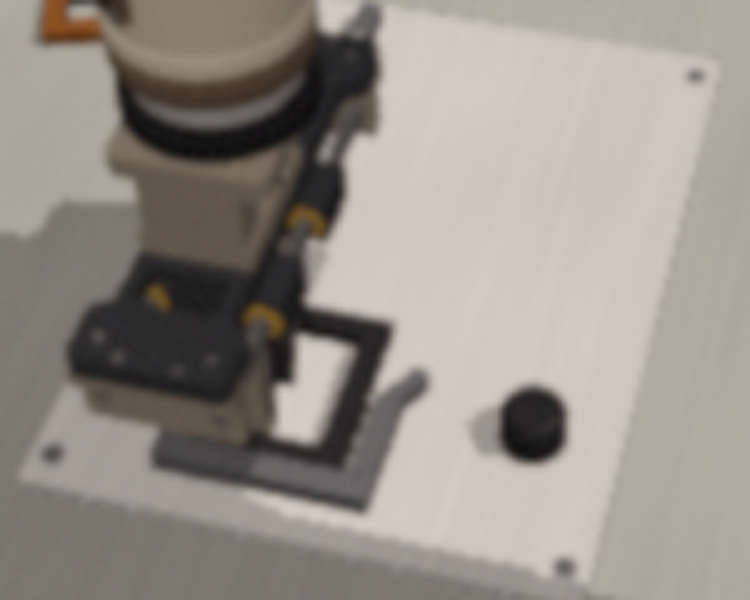

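The end stop is reached: y stalls at 0.1274 and the force has risen to 9 N. I'll back off diagonally from both bars, rise and check.

>>> arm_command --increments '[{"x":0,"y":0.1,"z":0.1,"wx":0,"wy":0,"wz":0,"fingers":0.196},{"x":0,"y":0.1,"z":0.1,"wx":0,"wy":0,"wz":0,"fingers":0.196},{"x":0,"y":0.1,"z":0.1,"wx":0,"wy":0,"wz":0,"fingers":0.196},{"x":0,"y":0.1,"z":0.2,"wx":0,"wy":0,"wz":0,"fingers":0.196},{"x":0,"y":0.1,"z":0.3,"wx":0,"wy":0,"wz":0,"fingers":0.1},{"x":0,"y":0,"z":0,"wx":0,"wy":0,"wz":0,"fingers":0.1}]'

```text
t: 9.58
position: [0.5929, 0.1249, 0.0258]
tool_rot: [[0.0, -0.003, -1.0], [0.0, -1.0, 0.003], [-1.0, -0.0, -0.0]]
ft_force: [-0.3, -0.2, -0.3]
finger_gap: 0.0098
```

>>> arm_command --increments '[{"x":-1,"y":0,"z":0,"wx":0,"wy":0,"wz":0,"fingers":0.1},{"x":-1,"y":0,"z":0,"wx":0,"wy":0,"wz":0,"fingers":0.1},{"x":-2,"y":0,"z":0,"wx":0,"wy":0,"wz":0,"fingers":0.1},{"x":-3,"y":0,"z":0,"wx":0,"wy":0,"wz":0,"fingers":0.1},{"x":-3,"y":2,"z":0,"wx":0,"wy":0,"wz":0,"fingers":0.1},{"x":-1,"y":3.5,"z":0,"wx":0,"wy":0,"wz":0,"fingers":0.1},{"x":0,"y":3.5,"z":0,"wx":0,"wy":0,"wz":0,"fingers":0.1},{"x":0,"y":3.5,"z":0,"wx":0,"wy":0,"wz":0,"fingers":0.1},{"x":0,"y":3.5,"z":0,"wx":0,"wy":0,"wz":0,"fingers":0.1},{"x":0,"y":3.5,"z":0,"wx":0,"wy":0,"wz":0,"fingers":0.1}]'

```text
t: 10.42
position: [0.5932, -0.0719, 0.1375]
tool_rot: [[0.003, -0.002, -1.0], [-0.001, -1.0, 0.002], [-1.0, 0.001, -0.003]]
ft_force: [0.0, 0.5, -0.9]
finger_gap: 0.0096
```

>>> arm_command --increments '[{"x":0,"y":3.5,"z":0,"wx":0,"wy":0,"wz":0,"fingers":0.1},{"x":0,"y":3.5,"z":0,"wx":0,"wy":0,"wz":0,"fingers":0.1},{"x":0,"y":3.5,"z":0,"wx":0,"wy":0,"wz":0,"fingers":0.1},{"x":0,"y":3.5,"z":0,"wx":0,"wy":0,"wz":0,"fingers":0.1},{"x":0,"y":3.5,"z":0,"wx":0,"wy":0,"wz":0,"fingers":0.1},{"x":0,"y":0,"z":0,"wx":0,"wy":0,"wz":0,"fingers":0.1}]'

```text
t: 10.92
position: [0.5923, -0.252, 0.1376]
tool_rot: [[0.003, -0.008, -1.0], [-0.004, -1.0, 0.008], [-1.0, 0.004, -0.003]]
ft_force: [1.0, -0.2, -0.4]
finger_gap: 0.0094
```

```bash
python3 tgt.py 0.5992 0.1216 0.025; python3 - <<'E'
from h import *
for n,b in(("top",(155,260,230,370,5.6)),("side",(160,290,230,385,4.5))):
    p,d=bot.grab_frame(n); np.savez(f"pics/{n}9.npz",p=p,d=d)
    cv2.imwrite(f"pics/z_{n}9.png",cv2.resize(p[b[0]:b[1],b[2]:b[3],::-1],None,fx=b[4],fy=b[4],interpolation=cv2.INTER_CUBIC))
E
```

```text
10.92 [ 0.5923 -0.252   0.1376] yaw_y -90.47 F [ 1.  -0.2 -0.4] gap 0.0094 cm tool delta [ 11.1  -37.41  -0.35] [-1.      0.0044 -0.0029]
```

View pics/z_top9.png

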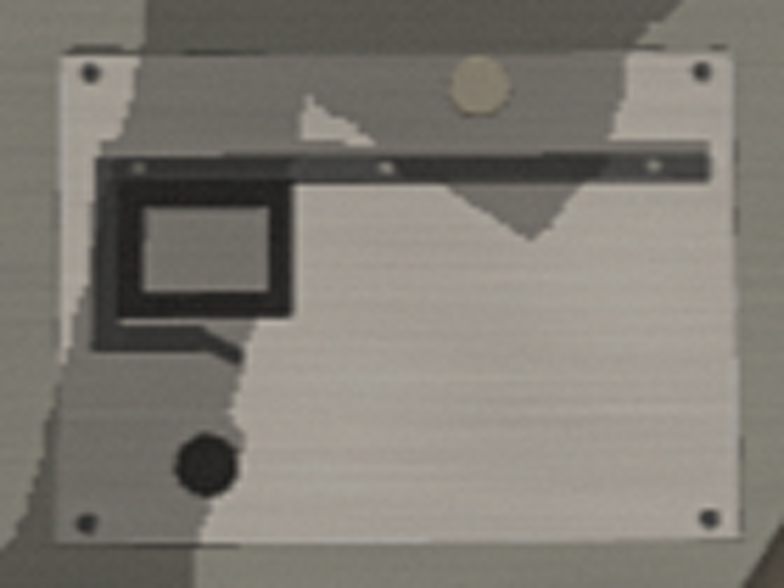

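View pics/z_side9.png

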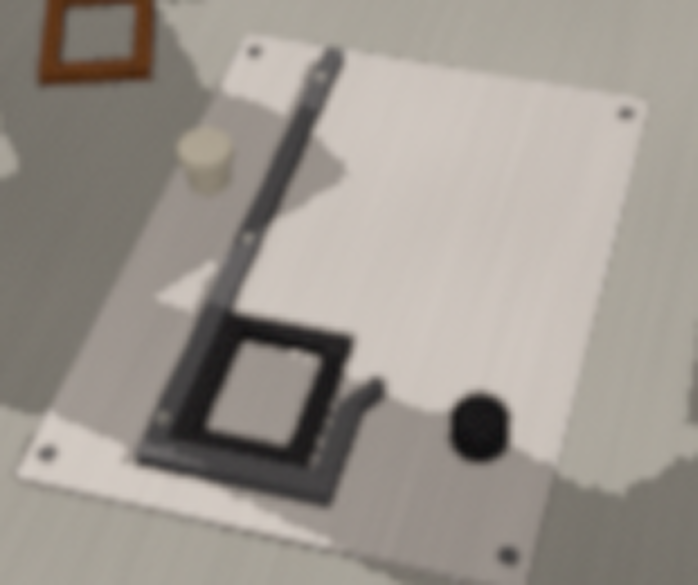

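Both views show the frame square in the corner. In the top zoom its edges touch the stop (column 118) and the rail (row 183), and the cap and cup have not moved. I'll check the numbers from the window centre.

```bash
python3 - <<'E'
from h import *
for n,box in(("top",(255,279,191,208)),("side",(272,305,232,264))):
    p=np.load(f"pics/{n}9.npz")["p"]
    cs=comps(n,255-p,box,255-80)
    c=max(cs,key=len); 
    for z in (.016,.006):
        r,b=rect(ray(n,c,z)); x=np.array(r[0])/1000-np.array([.5552,.0308]); 
        print(n,z,"dock mm",(x*1000).round(1),np.round(r[1],1),round(r[2],2))
for k in("0","9"):
    p=np.load(f"pics/top{k}.npz")["p"]
    for c in comps("top",p,(230,450,155,265),55): 
        print(k,rect(ray("top",c,.016))[0][0])
a=np.load("pics/top0.npz")["p"].astype(int);b=np.load("pics/top9.npz")["p"].astype(int)
E
```

```text
top 0.016 dock mm [33.2 87.8] [60.1 39.6] 89.48
top 0.006 dock mm [34.6 88.7] [60.6 40. ] 89.48
side 0.016 dock mm [31.2 91.1] [57.7 42.2] 89.56
side 0.006 dock mm [34.5 83.6] [58.6 42.9] 89.56
0 (484.4889221191406, 118.03034210205078)
0 (459.3103942871094, -334.20086669921875)
0 (530.660888671875, -31.763473510742188)
0 (626.166259765625, -113.09516143798828)
0 (626.84228515625, -39.6804313659668)
9 (433.42022705078125, -368.53546142578125)
9 (484.0578918457031, 118.3104248046875)
9 (597.1661376953125, -281.9913330078125)
9 (583.0693359375, 124.21458435058594)
9 (626.6022338867188, -24.10211944580078)
9 (629.29248046875, 112.30633544921875)
9 (604.820068359375, -311.9149475097656)
9 (629.6880493164062, -225.64776611328125)
```

```bash
python3 -c "
from workcell import bot
print(bot.finish_job())"
```

```text
the job is handed in; nothing more can be done
None
```

The frame is in the corner pocket, flat against the rail and the end stop, and the job is handed in at about 11 s of the 42 s allowed; no verdict was reported.

**What I did:** I put the nearly closed fingertips into the frame's window. With them I pushed the frame square onto the rail, about 14 cm short of home, until contact showed at about 6 N. I then slid it along with a steady 4–6 N press until the force rose to about 9 N against the stop, backed off diagonally and lifted clear.

**Last checks:**
- **Position:** the top view puts the frame's centre at dock x ≈ 33 mm, y ≈ 88 mm, against 32 / 88 for home.
- **Squareness:** its sides are within about 0.01 rad of square.
- **Side view:** it agrees less well, 31 to 34.5 mm in x and 84 to 91 mm in y, depending on the height assumed for the window edge. It still shows no gap at either wall.
- **Stop position:** the stop came about 6 mm later in gripper travel than I had worked out. I put this down to the fingertips being narrower than I assumed, or the fingers sliding in the window.
- **Bystanders:** the cap measured under 1 mm of movement, and the cup looks unmoved in both pictures. The arm hid the blank in the last top view, and I did not measure the dish, jar or oil at the end; the gripper passed well above the bench and worked only at the frame.

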